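Close, pin and hold the lino proofing press

ROBOT

A 7-joint arm with a two-finger parallel gripper is mounted at the origin on a cart in front of the work surface, level with it; the furniture and walls round the work are solid. World frame = base frame: x ahead of the robot, y to its left, z up, the work surface at z = 0. Lengths are in m, angles in degrees, forces in N, time in s.
With the tool pointing down it reaches from about 0.4 to 0.875 m from the base axis. Payload 6.5 kg.
Tool frame: the origin (TCP) lies at the very end of the fingers, on their centre line; the grasp point (between the pads) lies 19 mm behind it; z points along the fingers, y is the direction in which the jaws open and shut (so a half turn about z gives the same grasp; the last joint's range is limited). The gripper opens to 88 mm and grips with 3 to 60 N. Pads are 18 mm wide; open, the fingers measure 123 mm over their backs; the gripper's body (75 mm by 187 mm) begins 45 mm behind the grasp point.
Start: joints at [-79.022, 30.733, -0.252, 88.115, 0.149, 61.152, -4.079], TCP at [0.166, 0.629, 0.239] pointing down, gripper open.
Joint ranges: [-154.64, 154.64], [-21.42, 123.67], [-72.66, 72.17], [13.99, 137.28], [-74.86, 254.86], [10.95, 109.41], [-158.01, 158.01]. Speed limits (degrees/s): [136.94, 136.94, 180, 180, 180, 180, 180].

INTERFACE

Orientations are given as a 3x3 rotation matrix whose columns are the frame's x, y, z axes.
In Python, from cell import arm, optics, ticket gives the robot as it stands.
- The arm moves only by the shell command python3 -m crank 'ROWS' [OPENING] [FORCE]. ROWS is text: rows parted by semicolons, each of 4 numbers parted by spaces: the shift along the tool's x, y, z in m, then the turn about the tool's z in rad. In form: dx dy dz spin; .... A call has 1 to 12 rows; each row is the pose to reach, as a shift and turn from the pose commanded when the call began, along the tool's axes at that moment; what a row does not reach only later rows make up. A row lasts 1/10 s, in which the tool goes at most 50 mm and 8.59 degrees, less where a joint would pass 70% of its speed; a pose out of reach is approached as far as the arm can. A call with a gripper value outside its range is refused whole. OPENING is the closure, from 0 (fully open) to 1 (shut), set as the call begins (- or left out, the last holds). The fingers move at their own pace and stop on an object; FORCE is the grip in N (left out, the last holds). Time passes only in rows, so rows that repeat a pose let the fingers close. It gives the time, the measured TCP pose, the force and the opening at its end, in the units of the state.
- arm.sense(): the state, without advancing time (a new reading comes with each control period).
- optics.camera(name): name is "side" or "top"; returns a dict with "image" (480x640x3 uint8, red, green, blue), "fov_y" (degrees; the focal length in pixels is half the picture's height over the tangent of half this angle, whatever the lens; pixels are square), "cx", "cy" (the principal point, pixels), "k1" (the pictures are not rectified: a ray, as slopes to the right and down, at radius r is drawn at 1 + k1 r^2 times it, then the intrinsics apply), "world_to_cam" (4x4, takes a point from world to camera coordinates). Camera axes: x right, y down, z forward; pixel columns grow to the right and rows downward; lengths in m; the calibration is good to about 2 mm. A picture is of the moment at which its call begins. There is no depth.
- ticket.hand_in(): hands the job in, once; it reports no verdict.
The state is a dict: "time_s": time; "q": joint angles; "qd": joint speeds; "tau": joint torques, N m; "position": TCP position; "eef_rot": TCP orientation; "wrist_force": force on the tool from outside, world axes, zero at the start; "moment": the same for the moment, N m; "width": finger opening in m.
Only numpy, scipy, OpenCV 4.12 (cv2) and the standard library are available. Lean on these libraries where they do the work, as an engineer would, in place of code of your own. Each camera call takes 0.05 s, during which the arm holds its last target.

TASK

Take a proof from the small wooden lino press: swing its hinged top board (the platen) fully shut over the lino block, then take the register pin from its wooden stand and push it through the platen's corner hole into the bed until its collar sits on the platen. Finish holding the press under pressure: push the round sprung pad on the platen all the way down, flush with its ring, and keep it pressed there to the end without letting go. Do not shift the hand stamp, the ink jar or the tape roll that stand round the press.

Things in the scene. Friction and masses are not known exactly. Their poses are not given: they have to be found in the camera images.
- press: Fixed hand press of plain plywood, cannot be moved. Bed board 200 (x) x 150 (y) x 22 mm; origin at the centre of the bed's underside on the table, z up, x from the front edge (nearest the robot) to the hinge at the back; it may be turned about z. A small lino block lies on the bed and two wooden rest blocks stand at its front corners. The platen is hinged along y at x = +90, z = +40 mm.
- press_hinge (a point): The middle of the hinge axis (press x +90, y 0, z +40 mm); the axis runs along the press's y.
- platen (a joint): Angle of the hinged platen, rad: 0 is fully shut (flat on the rest blocks), it grows as the front edge rises, at most 1.4. A stiff hinge: it stays at any angle and about 2 N downward at the tab moves it. The platen is a plywood board 180 x 150 x 12 mm; shut, its underside is 40 mm and its upper face 52 mm above the table. Nothing springs it open.
- platen_tab (a point): The upper (outer) face of the wooden tab at the middle of the platen's free front edge, 198 mm from the hinge axis and 10 mm above the plane through it; the tab is 44 mm wide, 8 mm thick, sticks out 25 mm from the board, and this point lies 12 mm in from its tip. Moves with the platen; push here, on the outer face, to close.
- press_hole (a point): Centre of the mouth of the register hole when the platen is shut, on its upper face (52 mm above the table), fixed to the bed at press x -83, y -50 mm: the platen's front corner to the right of the tab as seen from the front. Round vertical holes 13 mm wide, through the platen and on through the block and bed below it; lined up only when the platen is shut.
- pin_knob (a point): Centre of the wooden knob (upright cylinder 24 mm across, 30 high; grip here) of the loose 60 g register pin, z up. Below it a neck, a steel collar 24 mm across, and a steel shaft 10 mm thick, 42 long, tip tapered. Knob centre: 27 mm above the collar's underside, 69 above the tip. At the start it stands in the stand, collar on its top, knob centre 75 mm above the table.
- pin_tip (a point): Lower end of the register pin's shaft, on its axis; z along the pin. When the pin is home it is 10 mm above the table.
- pin_stand: Fixed plain wooden block 58 x 58 x 48 mm with one 13 mm hole through its middle, in which the pin stands; origin at the centre of its underside. It stands to the left or the right of the press.
- pad (a joint): How far the round sprung pressing pad is pushed into the platen, m: 0 is up (10 mm proud of the ring round it), 0.010 is fully down, flush with the ring. It springs back when let go; first movement takes about 4 N, fully down about 13 N.
- pad_top (a point): Centre of the flat top of the round aluminium pressing pad, 44 mm across, in a ring 58 mm across on the middle of the platen. With the platen shut it is 68 mm above the table when up, 58 mm when fully down.
- stamp: Loose wooden hand stamp 34 x 34 x 57 mm, standing on the other side of the press from the pin stand; origin at its underside. Leave alone.
- ink_jar: Loose round ink jar, 60 mm across, 66 mm high, behind the press on the left; origin at its underside. Leave alone.
- tape_roll: Loose roll of tape lying flat, 96 mm across, 25 mm high, behind the press on the right; origin at its underside. Leave alone.
Mind the look-alikes: they are no part of the job. What is shaped like the part that bears pin_knob but blue is not meant.

How it is judged:
By the outcome, as a careful person would: the job done as asked, in the order asked, and still so for the second after the job is handed in, while the arm keeps its last pose, push and grip.
It also fails if it takes over 58 s, if anything falls off the work surface, if the arm or the gripper's body presses on something with over 40 N, if the wrist force passes 120 N, or if a joint passes its speed limit or range.

## Working session

There is one attempt and no reset: what is moved stays moved. The work goes in short steps, Python scripts to look and compute and a shell command to move; the robot and the scene stay as the last step left them, time stands still between calls to the robot, and variables do not carry over. Pictures are saved under pics/ and viewed, and the job is handed in when it is done.

```bash
ls -la; mkdir -p pics
cat > h.py <<'E'
import numpy as np, cv2
from cell import arm, optics, ticket
def K(c):
    f=240/np.tan(np.radians(c['fov_y']/2)); return f
def unproj(c,u,v):
    f=K(c); d=np.array([(u-c['cx'])/f,(v-c['cy'])/f]); s=d.copy()
    for _ in range(50): s=d/(1+c['k1']*(s@s))
    T=np.array(c['world_to_cam']); R=T[:3,:3]; t=T[:3,3]
    o=-R.T@t; r=R.T@np.array([s[0],s[1],1]); return o,r/np.linalg.norm(r)
def proj(c,p):
    T=np.array(c['world_to_cam']); q=T[:3,:3]@np.array(p)+T[:3,3]
    s=q[:2]/q[2]; s=s*(1+c['k1']*(s@s)); f=K(c); return np.array([c['cx']+f*s[0],c['cy']+f*s[1]])
def atz(c,u,v,z):
    o,r=unproj(c,u,v); return o+r*(z-o[2])/r[2]
def tri(c1,p1,c2,p2):
    A=np.zeros((3,3));b=np.zeros(3);L=[]
    for c,p in((c1,p1),(c2,p2)):
        o,r=unproj(c,*p);M=np.eye(3)-np.outer(r,r);A+=M;b+=M@o;L.append((o,r))
    x=np.linalg.solve(A,b); return x,[np.linalg.norm((np.eye(3)-np.outer(r,r))@(x-o)) for o,r in L]
def save(c,name,crop=None,s=1):
    im=c['image'][:,:,::-1]
    if crop: x0,y0,x1,y1=crop; im=im[y0:y1,x0:x1]
    if s!=1: im=cv2.resize(im,None,fx=s,fy=s,interpolation=cv2.INTER_CUBIC)
    cv2.imwrite('pics/'+name,im)
E
python3 - <<'E'
from h import *
import pickle
print(arm.sense())
for n in('side','top'):
    c=optics.camera(n); save(c,n+'0.png'); pickle.dump(c,open(n+'0.pkl','wb')); print(n,{k:v for k,v in c.items() if k!='image'})
E
```

```text
total 12
drwxr-xr-x  3 agent agent 4096 Dec  7 07:12 .
drwxr-xr-x 23 root  root  4096 Dec  7 07:12 ..
drwxr-xr-x  2 agent agent 4096 Dec  7 07:12 pics
{'time_s': 0.0, 'q': array([-79.02318589,  30.77533088,  -0.25468557,  88.17059884,
         0.15017777,  61.15386377,  -4.08098284]), 'qd': array([-6.06805260e-05, -3.53250687e-02, -3.80524687e-02,  3.80096892e-03,
       -9.77825568e-02, -1.51130241e-02,  3.95400765e-02]), 'tau': array([-3.80473398e-05, -5.70982683e+01,  9.90784764e-01, -2.51606226e+01,
       -5.62370662e-02,  1.78040582e-02,  1.53547708e-04]), 'position': array([0.16556845, 0.6279131 , 0.23786422]), 'eef_rot': array([[-9.66973518e-01,  2.54876683e-01, -3.02969650e-04],
       [ 2.54876823e-01,  9.66972018e-01, -1.70941620e-03],
       [-1.42727157e-04, -1.73018014e-03, -9.99998493e-01]]), 'wrist_force': array([ 0.56046052,  0.26080765, -0.00726393]), 'moment': array([-0.00873357,  0.02261587, -0.00087296]), 'width': 0.08825857154110296}
side {'fov_y': 51.14636862360431, 'cx': 327.96154525787443, 'cy': 247.61681007824225, 'k1': -0.08111246089314215, 'world_to_cam': array([[ 0.84155196, -0.54016911,  0.00276372, -0.45628859],
       [-0.21029378, -0.33232956, -0.91942025,  0.19956126],
       [ 0.49756088,  0.77315871, -0.3932668 ,  0.67263021],
       [ 0.        ,  0.        ,  0.        ,  1.        ]])}
top {'fov_y': 53.92475177462397, 'cx': 321.47526605239165, 'cy': 249.72250886700994, 'k1': 0.03361298741623248, 'world_to_cam': array([[-0.02242549, -0.99960901,  0.01670132,  0.01991173],
       [-0.99663764,  0.02103575, -0.07918914,  0.55128168],
       [ 0.07880685, -0.01842101, -0.99671969,  0.97894435],
       [ 0.        ,  0.        ,  0.        ,  1.        ]])}
```

View pics/side0.png

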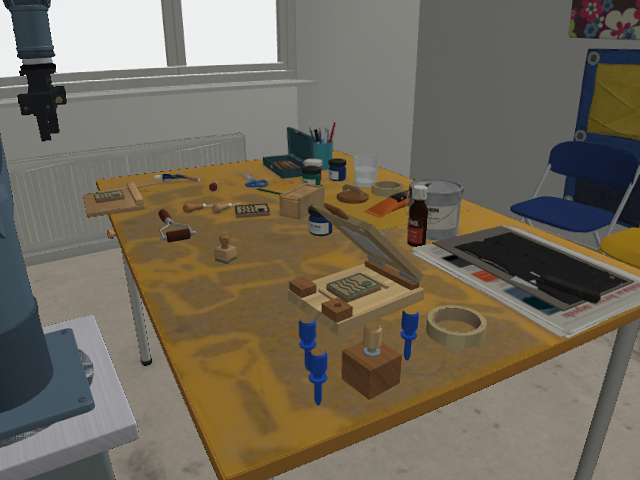

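View pics/top0.png

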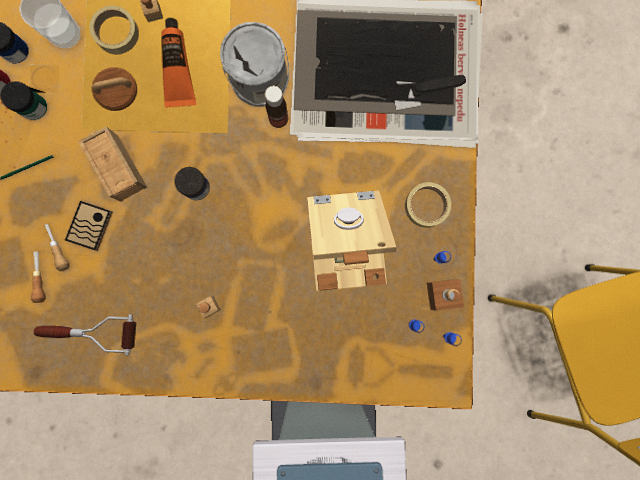

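The platen is open about 1 rad. The natural wooden knob stands in the brown stand at side (373,335) / top (452,295). Three blue look-alikes are at top (442,257), (416,326) and (453,339). I'll check these in enlarged crops.

Run:
```python
from h import *
import pickle
t=pickle.load(open('top0.pkl','rb'));s=pickle.load(open('side0.pkl','rb'))
save(t,'t0c.png',(290,170,490,360),4); save(s,'s0c.png',(270,200,500,415),3)
a=cv2.imread('pics/t0c.png');print(a.shape)
cv2.imwrite('pics/t0c.png',a[:600*1] if a.shape[0]<=600 else cv2.resize(a,None,fx=.75,fy=.75))
a=cv2.imread('pics/s0c.png');print(a.shape);cv2.imwrite('pics/s0c.png',a[:600])
```

```text
(760, 800, 3)
(645, 690, 3)
```

View pics/t0c.png

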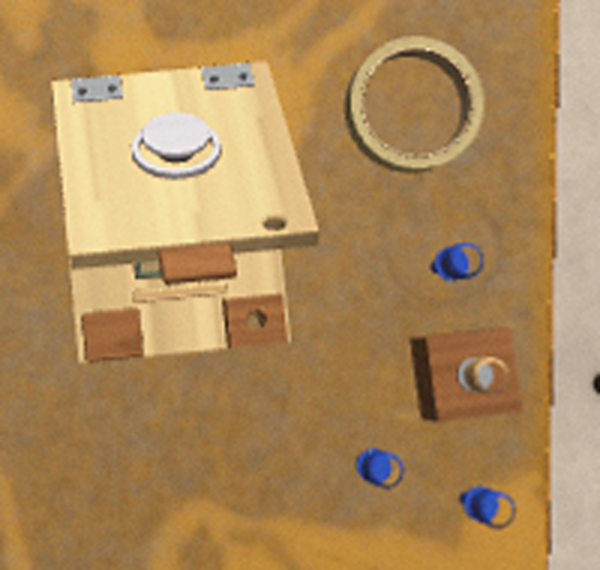

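View pics/s0c.png

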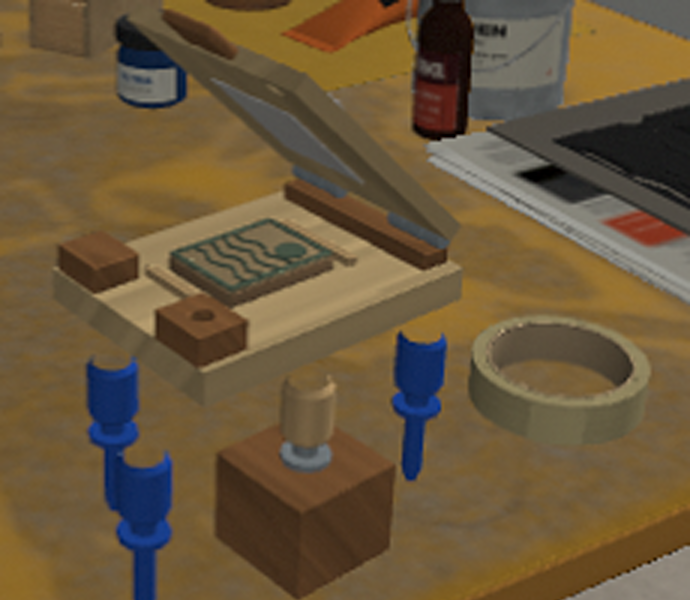

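Candidates for the pin: the natural wood knob with steel collar in the stand, side (373,335) / top (452,295), and the blue ones at top (442,257), (416,326) and (453,339). The crops confirm the natural-wood one is the only one in the stand, so that is the pin. Next I fit the poses.

Run:
```python
from h import *
import pickle
from scipy.optimize import least_squares
t=pickle.load(open('top0.pkl','rb'));s=pickle.load(open('side0.pkl','rb'))
T=lambda x,y:(290+x/3,170+y/3); S=lambda x,y:(270+x/3,200+y/3)
for n,c in(('top',t),('side',s)): print(n,'cam pos',unproj(c,0,0)[0].round(3))
print('resthole tri',tri(t,T(257,319),s,S(203,315)))
B=[(t,T(257,319),(-83,-50,40)),(s,S(203,315),(-83,-50,40)),(t,T(80,361),(-100,75,22)),(t,T(291,343),(-100,-75,22)),
 (s,S(205,372),(-100,-75,22)),(s,S(462,262),(100,-75,22)),(s,S(53,268),(-100,75,22))]
P=[(t,T(52,83),(5,75,12)),(t,T(268,62),(5,-75,12)),(t,T(318,234),(185,-75,12)),(t,T(71,256),(185,75,12)),(t,T(274,222),(173,-50,12)),(s,S(300,97),(185,-75,0)),(s,S(308,70),(185,-75,12))]
def res(p):
    x,y,a,th=p; R=np.array([[np.cos(a),-np.sin(a)],[np.sin(a),np.cos(a)]]);r=[]
    def W(q): q=np.array(q)/1000; xy=R@q[:2]+[x,y]; return [*xy,q[2]]
    for c,px,q in B: r.append(proj(c,W(q))-px)
    for c,px,(l,yy,h) in P:
        X=90-(l*np.cos(th)-h*np.sin(th)); X=90-l*np.cos(th)+h*np.sin(th); Z=40+l*np.sin(th)+h*np.cos(th)
        r.append(proj(c,W((X,yy,Z)))-px)
    return np.array(r).ravel()
o=least_squares(res,[.5,-.07,0,.9],loss='soft_l1'); print(o.x,np.degrees(o.x[2:])); print(res(o.x).reshape(-1,2).round(1))
np.save('press.npy',o.x)
# knob : collar centre, knob
print('stand top corners', [atz(t,*T(*p),.048).round(4) for p in((426,338),(512,328),(522,410),(437,420))])
print('stand side', [atz(s,*S(*p),.048).round(4) for p in((217,457),(298,505),(395,462))])
print('collar',tri(t,T(476,377),s,S(305,455)))
for n,a in(('b1',(457,262)),('b2',(380,468)),('b3',(487,507))): print(n,atz(t,*T(*a),.085).round(3))
```

```text
top cam pos [0.473 0.026 1.019]
side cam pos [ 0.091 -0.7    0.449]
resthole tri (array([ 0.49326558, -0.10363906,  0.03912073]), [np.float64(0.0010277235479599445), np.float64(0.001027723547959893)])
[ 0.57136412 -0.04713683  0.08290947  0.76250434] [ 4.75036262 43.68828077]
[[ 0.4 -0.2]
 [-0.8 -0.3]
 [ 0.3  0.3]
 [ 0.6 -1.2]
 [-0.2 -0.1]
 [-0.2  1.1]
 [-0.9 -0.4]
 [-0.1 -0.7]
 [-0.3 -1. ]
 [ 0.9 -1.5]
 [ 0.2 -0.1]
 [ 0.5 -0.4]
 [-2.4 -1.1]
 [-0.9  1.6]]
stand top corners [array([ 0.4767, -0.2175,  0.048 ]), array([ 0.4823, -0.2768,  0.048 ]), array([ 0.4264, -0.2809,  0.048 ]), array([ 0.4208, -0.2226,  0.048 ])]
stand side [array([ 0.4185, -0.229 ,  0.048 ]), array([ 0.428 , -0.2778,  0.048 ]), array([ 0.4844, -0.2761,  0.048 ])]
collar (array([ 0.45053065, -0.25083846,  0.04968857]), [np.float64(0.0013111419245769443), np.float64(0.0013111419245770276)])
b1 [ 0.526 -0.231  0.085]
b2 [ 0.392 -0.174  0.085]
b3 [ 0.366 -0.243  0.085]
```

```bash
cat >> h.py <<'E'
x0,y0,a0,th0=np.load('press.npy')
def PW(X,Y,Z): # press mm -> world m
    return np.array([x0+(np.cos(a0)*X-np.sin(a0)*Y)/1e3,y0+(np.sin(a0)*X+np.cos(a0)*Y)/1e3,Z/1e3])
def delta(target,yawdeg=None,pos=None):
    s=arm.sense(); R=s['eef_rot']; p=s['position'] if pos is None else np.array(pos)
    d=R.T@(np.array(target)-p); yw=np.degrees(np.arctan2(R[1,1],R[0,1])); 
    sp=0 if yawdeg is None else -np.radians(yawdeg-yw); sp=(sp+np.pi/2)%np.pi-np.pi/2
    return d.round(4),round(sp,3)
def st():
    s=arm.sense(); R=s['eef_rot']; print('t',round(s['time_s'],2),'pos',s['position'].round(4),'yaw',np.degrees(np.arctan2(R[1,1],R[0,1])).round(2),'z',R[:,2].round(3),'F',s['wrist_force'].round(1),'w',round(s['width'],4),'q',s['q'].round(0))
E
python3 - <<'E'
from h import *
p=PW(-42,0,230); print(p,delta(p,np.degrees(a0)+90,[.166,.629,.239]))
E
```

```text
[ 0.52950839 -0.05061504  0.23      ] (array([-0.5247, -0.5645,  0.0099]), np.float64(-0.341))
```

```bash
python3 -m crank '-0.262 -0.282 0 -0.17; -0.262 -0.282 0 -0.17; -0.262 -0.282 0 -0.17; -0.262 -0.282 0 -0.17; -0.262 -0.282 0 -0.17; -0.262 -0.282 0 -0.17; -0.525 -0.565 0 -0.341; -0.525 -0.565 0 -0.341; -0.525 -0.565 0 -0.341; -0.525 -0.565 0 -0.341; -0.525 -0.565 0 -0.341; -0.525 -0.565 0 -0.341' 1 20; python3 -c "
from h import *
st(); p=PW(-42,0,230); print(p,delta(p,np.degrees(a0)+90))"
```

```text
time_s: 1.3
position: [0.4465, 0.1025, 0.2388]
eef_rot: [[-0.997, -0.083, 0.0], [-0.083, 0.997, 0.0], [-0.0, 0.0, -1.0]]
wrist_force: [1.0, 0.5, 0.8]
width: 0.0008
t 1.3 pos [0.4465 0.1025 0.2388] yaw 94.78 z [ 0.  0. -1.] F [1.  0.5 0.8] w 0.0008 q [-29.  12.  12. 117.  -3.  52.  79.]
[ 0.52950839 -0.05061504  0.23      ] (array([-0.07  , -0.1595,  0.0088]), np.float64(0.001))
```

```bash
python3 -m crank '-0.07 -0.159 0 0; -0.07 -0.159 0 0; -0.07 -0.159 0 0; -0.07 -0.159 0 0; -0.07 -0.159 0 0; -0.07 -0.159 0 0' ; python3 -c "
from h import *
st(); p=PW(-42,0,230); print(p,delta(p,np.degrees(a0)+90))
import pickle
for n in('side','top'):
    c=optics.camera(n); pickle.dump(c,open(n+'1.pkl','wb')); save(c,n+'1.png',(270,100,490,300) if n=='side' else (270,150,470,330),3)
"
```

```text
time_s: 1.9
position: [0.5285, -0.0479, 0.2383]
eef_rot: [[-0.997, -0.083, -0.001], [-0.083, 0.997, 0.0], [0.001, 0.0, -1.0]]
wrist_force: [0.5, -0.1, -0.9]
width: 0.0002
t 1.9 pos [ 0.5285 -0.0479  0.2383] yaw 94.73 z [-0.001  0.    -1.   ] F [ 0.5 -0.1 -0.9] w 0.0002 q [-13.  20.  17. 107.  -7.  54. 102.]
[ 0.52950839 -0.05061504  0.23      ] (array([-0.0008, -0.0028,  0.0083]), np.float64(-0.0))
```

View pics/side1.png

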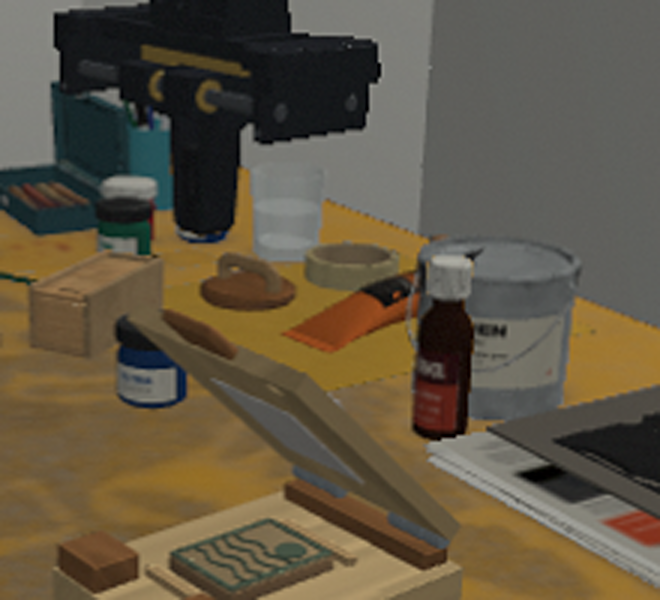

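View pics/top1.png

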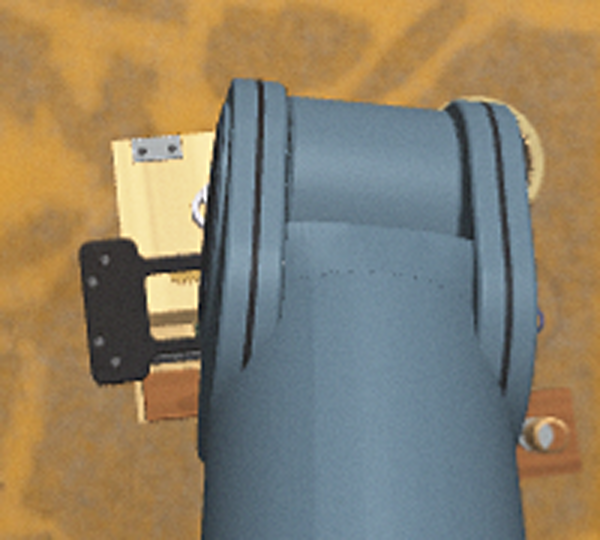

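Run:
```python
from h import *
st()
for th in (50,46,42,38,34,30,26,22,18,14,10,6,3,0):
    a=np.radians(th); c=np.array([90-205*np.cos(a)+10*np.sin(a)+9,0,40+205*np.sin(a)+10*np.cos(a)])
    print(th,c.round(1),delta(PW(*c))[0])
```

```text
t 2.0 pos [ 0.5283 -0.0465  0.2385] yaw 94.89 z [-0.001  0.001 -1.   ] F [0.2 0.6 0.1] w 0.0003 q [-14.  19.  17. 107.  -7.  54. 102.]
50 [-25.1   0.  203.5] [-0.0177 -0.0043  0.035 ]
46 [-36.2   0.  194.4] [-0.0066 -0.0042  0.044 ]
42 [-46.7   0.  184.6] [ 0.0038 -0.0042  0.0539]
38 [-56.4   0.  174.1] [ 0.0135 -0.0042  0.0644]
34 [-65.4   0.  162.9] [ 0.0225 -0.0042  0.0755]
30 [-73.5   0.  151.2] [ 0.0306 -0.0042  0.0873]
26 [-80.9   0.  138.9] [ 0.038  -0.0042  0.0996]
22 [-87.3   0.  126.1] [ 0.0444 -0.0042  0.1124]
18 [-92.9   0.  112.9] [ 0.05   -0.0042  0.1256]
14 [-97.5   0.   99.3] [ 0.0546 -0.0042  0.1392]
10 [-101.1    0.    85.4] [ 0.0582 -0.0042  0.1531]
6 [-103.8    0.    71.4] [ 0.0609 -0.0042  0.1671]
3 [-105.2    0.    60.7] [ 0.0622 -0.0042  0.1778]
0 [-106.    0.   50.] [ 0.063  -0.0042  0.1885]
```

```bash
python3 -m crank '-0.006 -0.004 0.02 0; -0.006 -0.004 0.042 0; 0.004 -0.004 0.054 0; 0.009 -0.004 0.059 0; 0.013 -0.004 0.064 0; 0.018 -0.004 0.07 0; 0.022 -0.004 0.075 0; 0.026 -0.004 0.081 0; 0.03 -0.004 0.087 0; 0.034 -0.004 0.093 0' ; python3 -c "
from h import *
st(); c=optics.camera('side'); save(c,'side2.png',(270,130,490,320),3)
"
```

```text
time_s: 3.0
position: [0.4952, -0.055, 0.1453]
eef_rot: [[-0.997, -0.083, 0.0], [-0.083, 0.997, -0.0], [-0.0, -0.0, -1.0]]
wrist_force: [0.6, 0.2, -0.0]
width: 0.0005
t 3.0 pos [ 0.4952 -0.055   0.1453] yaw 94.77 z [ 0. -0. -1.] F [ 0.6  0.2 -0. ] w 0.0005 q [-11.  24.  15. 116. -10.  41. 105.]
```

View pics/side2.png

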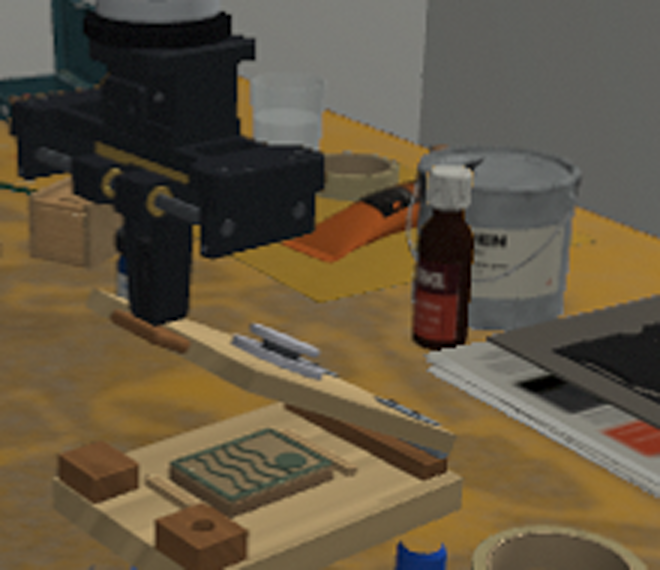

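The platen follows; the fingers are at the tab root, side px (325,235). I'll continue down the arc.

Run:
```python
from h import *
st()
for th in (26,22,18,14,10,6,3,0):
    a=np.radians(th); c=np.array([90-205*np.cos(a)+10*np.sin(a)+9,0,40+205*np.sin(a)+10*np.cos(a)])
    print(th,c.round(1),delta(PW(*c))[0])
```

```text
t 3.05 pos [ 0.4939 -0.0552  0.1444] yaw 94.76 z [-0.002 -0.    -1.   ] F [-0.5 -0.6 -0.6] w 0.0002 q [-11.  24.  15. 116. -10.  41. 105.]
26 [-80.9   0.  138.9] [0.003  0.0016 0.0055]
22 [-87.3   0.  126.1] [0.0095 0.0016 0.0183]
18 [-92.9   0.  112.9] [0.015  0.0016 0.0316]
14 [-97.5   0.   99.3] [0.0196 0.0016 0.0451]
10 [-101.1    0.    85.4] [0.0232 0.0016 0.059 ]
6 [-103.8    0.    71.4] [0.0259 0.0016 0.0731]
3 [-105.2    0.    60.7] [0.0272 0.0016 0.0837]
0 [-106.    0.   50.] [0.028  0.0016 0.0944]
```

```bash
python3 -m crank '0.005 0.001 0.006 0; 0.009 0.001 0.015 0; 0.013 0.001 0.025 0; 0.017 0.001 0.034 0; 0.02 0.001 0.043 0; 0.023 0.001 0.052 0; 0.025 0.001 0.061 0; 0.027 0.001 0.07 0; 0.028 0.001 0.078 0; 0.029 0.001 0.084 0; 0.029 0.001 0.089 0; 0.029 0.001 0.093 0' ; python3 -c "
from h import *
st(); c=optics.camera('side'); save(c,'side3.png',(270,170,490,360),3); st()
"
```

```text
time_s: 4.25
position: [0.4663, -0.0564, 0.0523]
eef_rot: [[-0.997, -0.083, -0.0], [-0.083, 0.997, 0.0], [0.0, 0.0, -1.0]]
wrist_force: [-0.8, -1.2, 0.8]
width: 0.0004
t 4.25 pos [ 0.4663 -0.0564  0.0523] yaw 94.77 z [-0.  0. -1.] F [-0.8 -1.2  0.8] w 0.0004 q [ -8.  32.  12. 122. -14.  27. 109.]
t 4.3 pos [ 0.4661 -0.0564  0.0519] yaw 94.77 z [-0.001  0.    -1.   ] F [-0.2 -0.  -0.3] w 0.0003 q [ -8.  32.  12. 122. -14.  27. 109.]
```

View pics/side3.png

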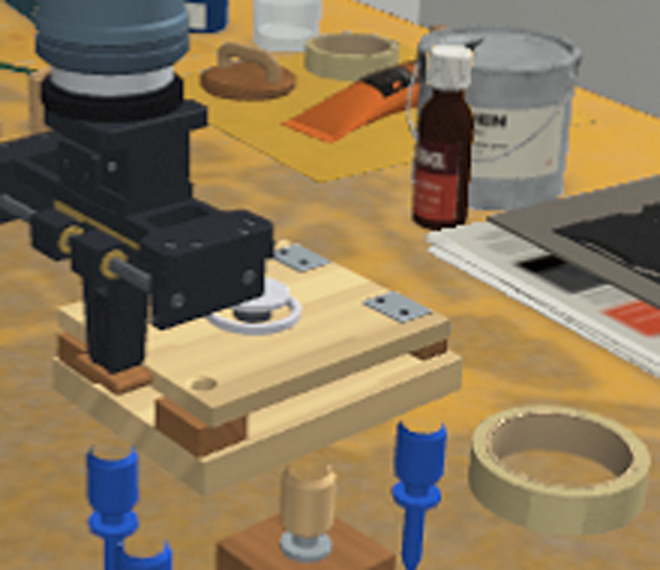

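Nearly shut. I press a few mm more until force shows.

```bash
python3 -m crank '0 0 0.001 0; 0 0 0.002 0; 0 0 0.003 0; 0 0 0.004 0; 0 0 0.005 0; 0 0 0.005 0' ; python3 -c "
from h import *
st()"
```

```text
time_s: 4.9
position: [0.4663, -0.0564, 0.0499]
eef_rot: [[-0.997, -0.083, -0.0], [-0.083, 0.997, 0.001], [0.0, 0.001, -1.0]]
wrist_force: [-10.8, 1.9, 35.2]
width: 0.0006
t 4.9 pos [ 0.4663 -0.0564  0.0499] yaw 94.74 z [-0.     0.001 -1.   ] F [-10.8   1.9  35.2] w 0.0006 q [ -8.  32.  11. 122. -14.  27. 109.]
```

```bash
python3 -m crank '0 0 -0.02 0; 0 0 -0.06 0; 0 0 -0.11 0; 0 0 -0.11 0' 0.2; python3 -c "
from h import *
st(); print(delta([.451,-.250,.15],94.75))"
```

```text
time_s: 5.3
position: [0.4707, -0.0569, 0.1632]
eef_rot: [[-0.997, -0.083, 0.011], [-0.083, 0.997, 0.0], [-0.011, -0.001, -1.0]]
wrist_force: [0.3, -0.1, -0.8]
width: 0.0304
t 5.3 pos [ 0.4707 -0.0569  0.1632] yaw 94.74 z [ 0.011  0.    -1.   ] F [ 0.3 -0.1 -0.8] w 0.0304 q [-12.  20.  17. 119.  -9.  41. 105.]
(array([ 0.0357, -0.1908,  0.013 ]), np.float64(-0.0))
```

```bash
python3 -m crank '0.008 -0.048 0 0; 0.016 -0.096 0 0; 0.024 -0.144 0 0; 0.031 -0.191 0 0; 0.031 -0.191 0 0; 0.031 -0.191 0 0; 0.031 -0.191 0 0' 0.2; python3 -c "
from h import *
import pickle
st(); print(delta([.451,-.250,.15],94.75))
c=optics.camera('side'); pickle.dump(c,open('side4.pkl','wb')); save(c,'side4.png',(270,200,490,400),3)
c=optics.camera('top'); pickle.dump(c,open('top4.pkl','wb')); save(c,'top4.png',(290,170,490,360),3); st()"
```

```text
time_s: 6.0
position: [0.4517, -0.2477, 0.1574]
eef_rot: [[-0.996, -0.085, -0.0], [-0.085, 0.996, 0.001], [0.0, 0.001, -1.0]]
wrist_force: [-0.0, -0.0, 0.4]
width: 0.0707
t 6.0 pos [ 0.4517 -0.2477  0.1574] yaw 94.87 z [-0.     0.001 -1.   ] F [-0.  -0.   0.4] w 0.0707 q [  9.  25.  19. 113. -11.  44. 129.]
(array([ 0.0009, -0.0022,  0.0074]), np.float64(0.002))
t 6.1 pos [ 0.4519 -0.2474  0.1575] yaw 94.94 z [-0.     0.001 -1.   ] F [-0.2  0.4 -0.3] w 0.0703 q [  9.  25.  19. 113. -11.  44. 129.]
```

View pics/side4.png

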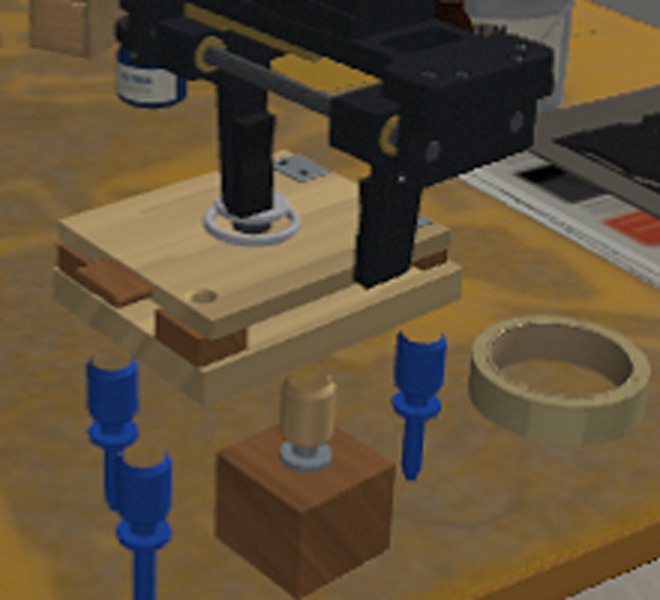

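View pics/top4.png

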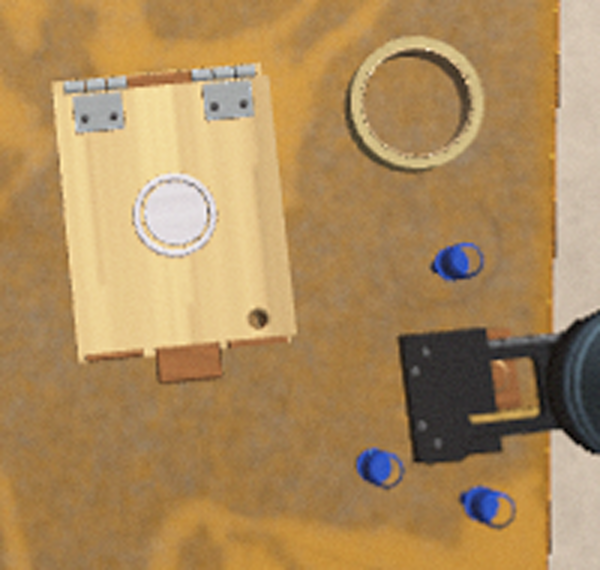

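Run:
```python
from h import *
import pickle
t=pickle.load(open('top0.pkl','rb'));s=pickle.load(open('side0.pkl','rb'))
t4=pickle.load(open('top4.pkl','rb'));s4=pickle.load(open('side4.pkl','rb'))
T=lambda x,y:(290+x/3,170+y/3); S=lambda x,y:(270+x/3,200+y/3)
iT=lambda p:((p[0]-290)*3,(p[1]-170)*3); iS=lambda p:((p[0]-270)*3,(p[1]-200)*3)
print('TCP side px',iS(proj(s4,[.4518,-.2475,.1575])),'top',iT(proj(t4,[.4518,-.2475,.1575])))
for z in(.048,.051,.075,.09): print(z,iS(proj(s,[.4505,-.2505,z])),iT(proj(t,[.4505,-.2505,z])))
print('hole',tri(t4,T(259,318),s4,S(204,295)), 'model',PW(-83,-50,52))
print('pad z68',atz(t4,*T(174,213),.068),PW(-5,0,68),PW(0,0,68))
save(t,'tk.png',(425,270,485,320),10); save(s,'sk.png',(335,310,410,370),8)
```

```text
TCP side px (np.float64(309.34570890997685), np.float64(240.84015556273778)) top (np.float64(522.4055291591266), np.float64(376.4205274198381))
0.048 (np.float64(301.4925431502553), np.float64(458.04108188012714)) (np.float64(475.84616536933595), np.float64(375.3993772800059))
0.051 (np.float64(301.74681872649825), np.float64(452.57318853125753)) (np.float64(477.103755999699), np.float64(375.4740812634909))
0.075 (np.float64(303.80465179437647), np.float64(408.0687909132829)) (np.float64(487.45352087780657), np.float64(376.08910598453724))
0.09 (np.float64(305.1122056689162), np.float64(379.5537002401351)) (np.float64(494.194947207359), np.float64(376.4899225331061))
hole (array([ 0.49375733, -0.10346857,  0.0513508 ]), [np.float64(0.0011272664541338445), np.float64(0.0011272664541338434)]) model [ 0.49278996 -0.10383868  0.052     ]
pad z68 [ 0.56452152 -0.04539882  0.068     ] [ 0.5663813 -0.0475509  0.068    ] [ 0.57136412 -0.04713683  0.068     ]
```

View pics/tk.png

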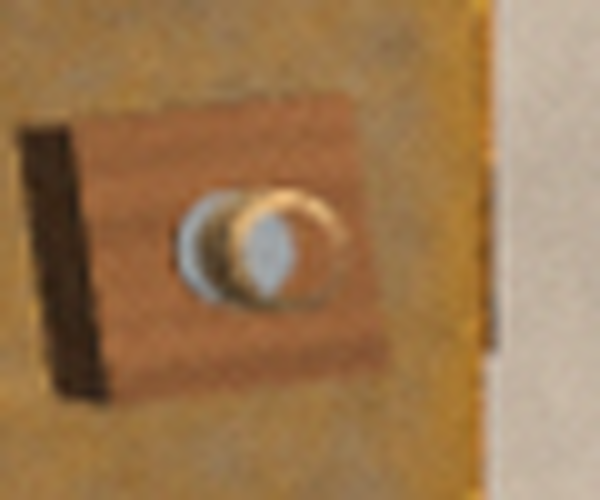

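View pics/sk.png

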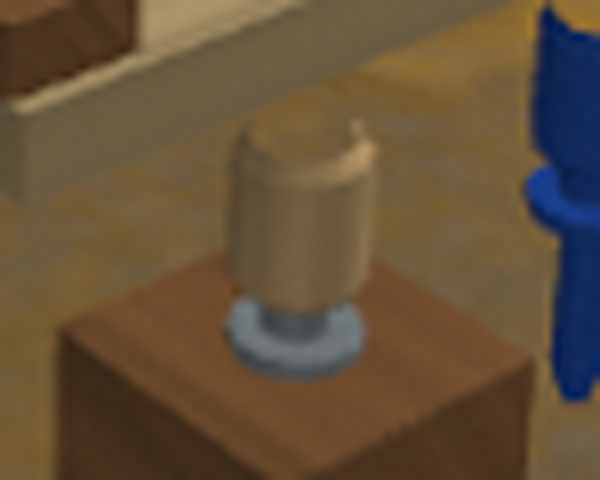

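Side px: the natural knob is at (372.6,337); the top camera puts its rim at (454,295). The hole is now at top (376,276) and side (338,298) with the platen shut. Next I descend on the pin.

Run:
```python
from h import *
import pickle
t4=pickle.load(open('top4.pkl','rb'))
print(atz(t4,290+259/3,170+318/3,.052), delta([.452,-.25,.056],94.75)); st()
```

```text
[ 0.49278255 -0.10278494  0.052     ] (array([ 1.000e-04, -2.700e-03,  1.015e-01]), np.float64(0.003))
t 6.1 pos [ 0.4519 -0.2474  0.1575] yaw 94.94 z [-0.     0.001 -1.   ] F [-0.2  0.4 -0.3] w 0.0703 q [  9.  25.  19. 113. -11.  44. 129.]
```

```bash
python3 -m crank '0 -0.0025 0.015 0; 0 -0.0025 0.035 0; 0 -0.0025 0.06 0; 0 -0.0025 0.08 0; 0 -0.0025 0.093 0; 0 -0.0025 0.1 0; 0 -0.0025 0.1 0; 0 -0.0025 0.1 0' 0.2; python3 -c "
from h import *
import pickle
st(); print(delta([.452,-.250,.056],94.75))
c=optics.camera('side'); pickle.dump(c,open('side5.pkl','wb')); save(c,'side5.png',(270,200,490,400),3);st()"
```

```text
time_s: 6.9
position: [0.4522, -0.2519, 0.0583]
eef_rot: [[-0.997, -0.083, 0.001], [-0.083, 0.997, -0.0], [-0.001, -0.0, -1.0]]
wrist_force: [-0.6, -0.5, -0.0]
width: 0.0709
t 6.9 pos [ 0.4522 -0.2519  0.0583] yaw 94.79 z [ 0.001 -0.    -1.   ] F [-0.6 -0.5 -0. ] w 0.0709 q [ 13.  35.  15. 115. -16.  32. 133.]
(array([0.    , 0.0019, 0.0023]), np.float64(0.001))
t 6.95 pos [ 0.4523 -0.252   0.0585] yaw 94.78 z [ 0.001 -0.001 -1.   ] F [-0.2 -0.2 -0.3] w 0.0706 q [ 13.  35.  15. 115. -16.  32. 133.]
```

View pics/side5.png

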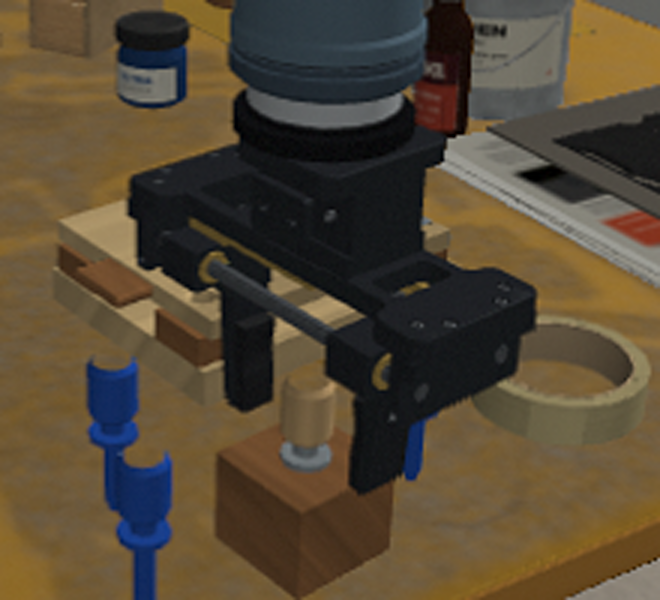

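The knob stands between the fingers. I trim the position and grip.

```bash
python3 -m crank '0 0.0015 0.002 0; 0 0.0015 0.002 0; 0 0.0015 0.002 0; 0 0.0015 0.002 0; 0 0.0015 0.002 0; 0 0.0015 0.002 0; 0 0.0015 0.002 0' 1 30; python3 -m crank '0 0 0 0; 0 0 -0.02 0; 0 0 -0.045 0; 0 0 -0.07 0; 0 0 -0.08 0; 0 0 -0.08 0; 0 0 -0.08 0'; python3 -c "
from h import *
import pickle
st()
c=optics.camera('side'); pickle.dump(c,open('side6.pkl','wb')); save(c,'side6.png',(270,150,490,340),3);st()"
```

```text
time_s: 7.65
position: [0.4516, -0.2504, 0.0558]
eef_rot: [[-0.997, -0.083, 0.0], [-0.083, 0.997, -0.0], [-0.0, -0.0, -1.0]]
wrist_force: [-1.4, -0.5, 0.3]
width: 0.0224
time_s: 8.35
position: [0.4512, -0.2499, 0.135]
eef_rot: [[-0.997, -0.083, -0.001], [-0.083, 0.997, 0.0], [0.001, 0.001, -1.0]]
wrist_force: [0.2, -0.8, -0.6]
width: 0.0229
t 8.35 pos [ 0.4512 -0.2499  0.135 ] yaw 94.79 z [-0.001  0.    -1.   ] F [ 0.2 -0.8 -0.6] w 0.0229 q [ 10.  27.  18. 114. -13.  41. 130.]
t 8.4 pos [ 0.4509 -0.2499  0.1346] yaw 94.78 z [-0.002  0.001 -1.   ] F [-0.9  0.7 -0.4] w 0.0232 q [ 10.  27.  18. 114. -13.  41. 130.]
```

View pics/side6.png

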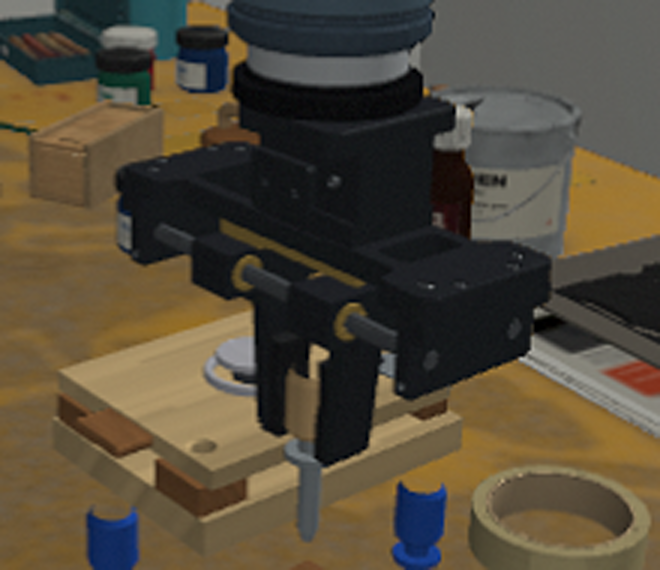

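```bash
python3 -m crank '-0.01 0.02 0 0; -0.02 0.05 0 0; -0.03 0.08 0 0; -0.042 0.11 0 0; -0.05 0.132 0 0; -0.054 0.142 0 0; -0.054 0.142 0 0; -0.054 0.142 0 0; -0.054 0.142 0 0'; python3 -c "
from h import *
import pickle
st()
c=optics.camera('side'); pickle.dump(c,open('side7.pkl','wb')); save(c,'side7.png',(290,220,430,320),5);
print('hole model',proj(c,[.4928,-.1033,.052]))
s=arm.sense()
c=optics.camera('top'); save(c,'top7.png',(290,170,490,320),3);st()"
```

```text
time_s: 9.3
position: [0.493, -0.1061, 0.1356]
eef_rot: [[-0.997, -0.081, -0.001], [-0.081, 0.997, -0.001], [0.001, -0.001, -1.0]]
wrist_force: [1.1, -0.6, -0.2]
width: 0.0228
t 9.3 pos [ 0.493  -0.1061  0.1356] yaw 94.63 z [-0.001 -0.001 -1.   ] F [ 1.1 -0.6 -0.2] w 0.0228 q [ -7.  26.  17. 115. -12.  40. 112.]
hole model [336.77051332 298.15359798]
t 9.4 pos [ 0.4931 -0.1057  0.1357] yaw 94.64 z [-0. -0. -1.] F [-0.7  0.2 -1.1] w 0.0231 q [ -7.  26.  17. 115. -12.  40. 112.]
```

View pics/side7.png

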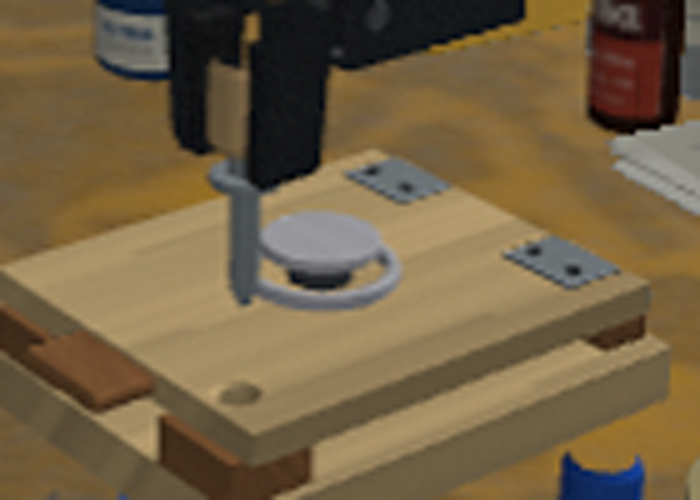

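View pics/top7.png

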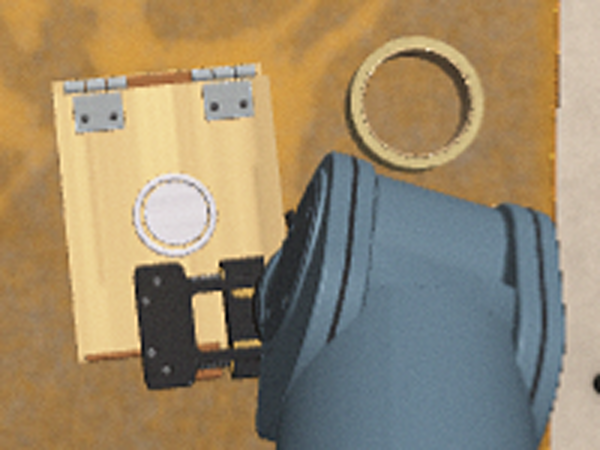

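Run:
```python
from h import *
import pickle
s=pickle.load(open('side7.pkl','rb')); s6=pickle.load(open('side6.pkl','rb'))
p=np.array([.493,-.1061,.1356])
for dz in (-.0498,-.0077,.019): print('pin z',dz,(proj(s,p+[0,0,dz])-[290,220])*5)
p=np.array([.4511,-.2499,.1348])
for dz in (-.0498,-.0077,.019): print('lift pin z',dz,(proj(s6,p+[0,0,dz])-[270,150])*3)
print('tip@hole z, px',[ (proj(s,[.4931,-.1060,.052])-[290,220])*5 ])
save(s,'s7b.png',(320,250,356,312),12)
```

```text
pin z -0.0498 [240.26129296 301.39302181]
pin z -0.0077 [241.71238076 181.34151575]
pin z 0.019 [242.6545949 102.5122139]
lift pin z -0.0498 [304.93248551 538.11457395]
lift pin z -0.0077 [308.67692668 455.70053911]
lift pin z 0.019 [311.11904251 401.09858225]
tip@hole z, px [array([239.21191645, 393.92423076])]
```

```bash
python3 -c "
import cv2; a=cv2.imread('pics/s7b.png'); print(a.shape); cv2.imwrite('pics/s7b.png',cv2.resize(a,None,fx=.8,fy=.8))"
```

```text
(744, 432, 3)
```

View pics/s7b.png

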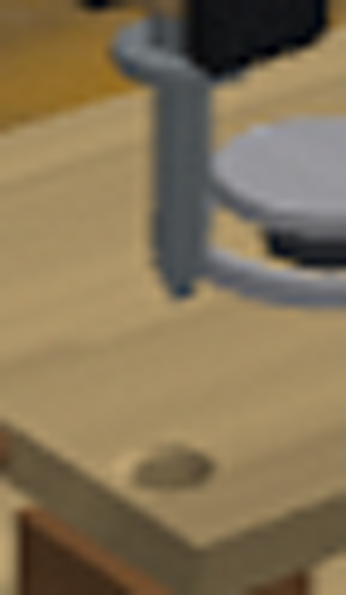

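```bash
python3 -m crank '0 0.0025 0.01 0; 0 0.0025 0.02 0; 0 0.0025 0.028 0; 0 0.0025 0.028 0; 0 0.0025 0.028 0; 0 0.0025 0.028 0'; python3 -c "
from h import *
import pickle
st()
c=optics.camera('side'); pickle.dump(c,open('side8.pkl','wb')); save(c,'side8.png',(310,260,370,320),10);st()"
```

```text
time_s: 10.0
position: [0.4935, -0.1019, 0.1079]
eef_rot: [[-0.997, -0.083, 0.0], [-0.083, 0.997, -0.0], [-0.0, -0.0, -1.0]]
wrist_force: [-0.7, 0.5, -0.2]
width: 0.0225
t 10.0 pos [ 0.4935 -0.1019  0.1079] yaw 94.77 z [ 0. -0. -1.] F [-0.7  0.5 -0.2] w 0.0225 q [ -6.  29.  16. 116. -13.  37. 113.]
t 10.05 pos [ 0.4936 -0.1019  0.108 ] yaw 94.77 z [ 0.001 -0.    -1.   ] F [-0.   0.4  0.8] w 0.0229 q [ -6.  29.  16. 116. -13.  37. 113.]
```

View pics/side8.png

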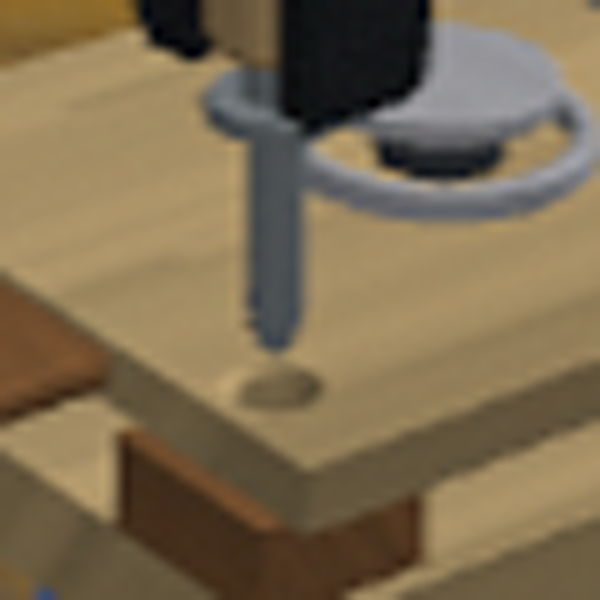

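```bash
python3 -m crank '0 -0.0016 0.0 0; 0 -0.0016 0.0 0; 0 -0.0016 0.003 0; 0 -0.0016 0.006 0; 0 -0.0016 0.009 0; 0 -0.0016 0.012 0; 0 -0.0016 0.014 0'; python3 -c "
from h import *
import pickle
st()
c=optics.camera('side'); pickle.dump(c,open('side9.pkl','wb')); save(c,'side9.png',(310,260,370,320),10);st()"
```

```text
time_s: 10.75
position: [0.4933, -0.1034, 0.0933]
eef_rot: [[-0.997, -0.083, -0.0], [-0.083, 0.997, 0.0], [0.0, 0.0, -1.0]]
wrist_force: [0.5, 0.1, -0.1]
width: 0.0227
t 10.75 pos [ 0.4933 -0.1034  0.0933] yaw 94.77 z [-0.  0. -1.] F [ 0.5  0.1 -0.1] w 0.0227 q [ -6.  30.  16. 117. -14.  35. 114.]
t 10.8 pos [ 0.4932 -0.1034  0.0932] yaw 94.77 z [-0.001  0.    -1.   ] F [ 0.4  0.2 -0.7] w 0.023 q [ -6.  30.  16. 117. -14.  35. 114.]
```

View pics/side9.png

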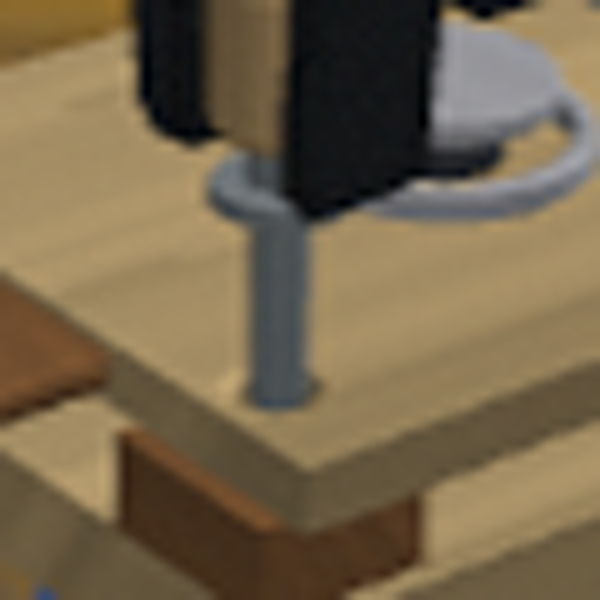

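The tip has entered the mouth, centred, with no side force. I continue down.

```bash
python3 -m crank '0 0 0.004 0; 0 0 0.008 0; 0 0 0.012 0; 0 0 0.016 0; 0 0 0.02 0; 0 0 0.024 0; 0 0 0.028 0; 0 0 0.031 0; 0 0 0.031 0'; python3 -c "
from h import *
st()"
```

```text
time_s: 11.7
position: [0.4932, -0.1034, 0.0623]
eef_rot: [[-0.997, -0.083, -0.001], [-0.083, 0.997, 0.0], [0.001, 0.0, -1.0]]
wrist_force: [-0.1, 0.3, -0.0]
width: 0.0227
t 11.7 pos [ 0.4932 -0.1034  0.0623] yaw 94.77 z [-0.001  0.    -1.   ] F [-0.1  0.3 -0. ] w 0.0227 q [ -4.  33.  14. 117. -15.  31. 115.]
```

```bash
python3 -m crank '0 0 0.001 0; 0 0 0.002 0; 0 0 0.003 0; 0 0 0.0035 0; 0 0 0.0035 0'; python3 -c "
from h import *
import pickle
st()
c=optics.camera('side'); pickle.dump(c,open('side10.pkl','wb')); save(c,'side10.png',(310,240,370,300),10);st()"
```

```text
time_s: 12.2
position: [0.4935, -0.1035, 0.0596]
eef_rot: [[-0.997, -0.083, 0.0], [-0.083, 0.997, 0.0], [-0.0, 0.0, -1.0]]
wrist_force: [-2.0, 0.5, 4.9]
width: 0.0231
t 12.2 pos [ 0.4935 -0.1035  0.0596] yaw 94.76 z [ 0.  0. -1.] F [-2.   0.5  4.9] w 0.0231 q [ -4.  34.  14. 117. -15.  31. 115.]
t 12.25 pos [ 0.4935 -0.1035  0.0596] yaw 94.77 z [ 0.  0. -1.] F [-1.9  0.6  5.3] w 0.0228 q [ -4.  34.  14. 117. -15.  31. 115.]
```

View pics/side10.png

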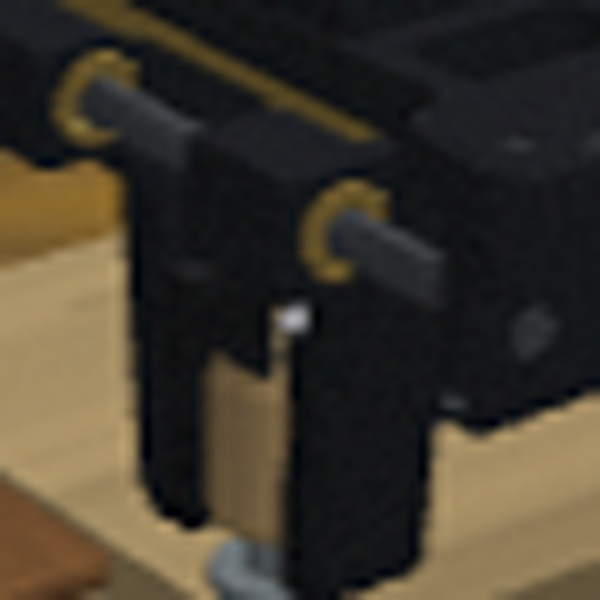

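Collar contact: 5 N at TCP z 0.0596, where 0.0598 was expected. I release and lift.

```bash
python3 -m crank '0 0 0 0; 0 0 0 0; 0 0 0 0; 0 0 0 0; 0 0 -0.015 0; 0 0 -0.04 0; 0 0 -0.07 0; 0 0 -0.09 0; 0 0 -0.09 0; 0 0 -0.09 0' 0.45; python3 -c "
from h import *
import pickle
st()
c=optics.camera('side'); pickle.dump(c,open('side11.pkl','wb')); save(c,'side11.png',(270,170,490,360),3);st()
print(delta([.5655,-.0465,.12],94.75))"
```

```text
time_s: 13.25
position: [0.4935, -0.1033, 0.1491]
eef_rot: [[-0.997, -0.083, 0.0], [-0.083, 0.997, 0.0], [-0.0, 0.0, -1.0]]
wrist_force: [-0.8, -0.1, 0.3]
width: 0.0485
t 13.25 pos [ 0.4935 -0.1033  0.1491] yaw 94.78 z [ 0.  0. -1.] F [-0.8 -0.1  0.3] w 0.0485 q [ -8.  25.  18. 115. -11.  42. 112.]
t 13.3 pos [ 0.493  -0.1032  0.1485] yaw 94.78 z [-0.001  0.    -1.   ] F [ 0.1 -0.  -0.3] w 0.0484 q [ -8.  25.  18. 115. -11.  42. 112.]
(array([-0.077 ,  0.0505,  0.0285]), np.float64(0.0))
```

View pics/side11.png

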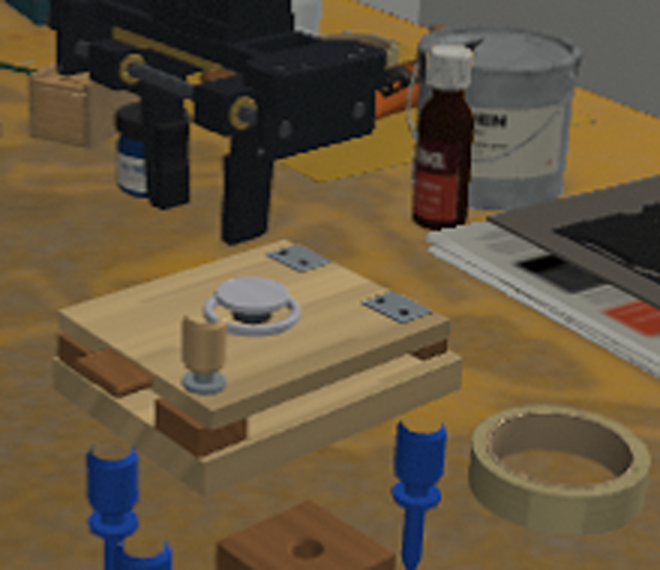

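The pin sits collar-on-platen at side px (338,298), and the platen is still shut. Now the pad.

Run:
```python
from h import *
import pickle
t=pickle.load(open('top4.pkl','rb'));s=pickle.load(open('side11.pkl','rb'))
save(s,'s11p.png',(330,255,380,290),12); save(t,'t4p.png',(325,220,375,260),12)
p=(290+174/3,170+213/3)
print(tri(t,p,s,(354.3,267.7)),atz(t,*p,.068),atz(s,354.3,267.7,.068))
```

```text
(array([ 0.56608433, -0.04644356,  0.0652885 ]), [np.float64(0.00153741594716507), np.float64(0.0015374159471649939)]) [ 0.56452152 -0.04539882  0.068     ] [ 0.56423483 -0.05156602  0.068     ]
```

View pics/s11p.png

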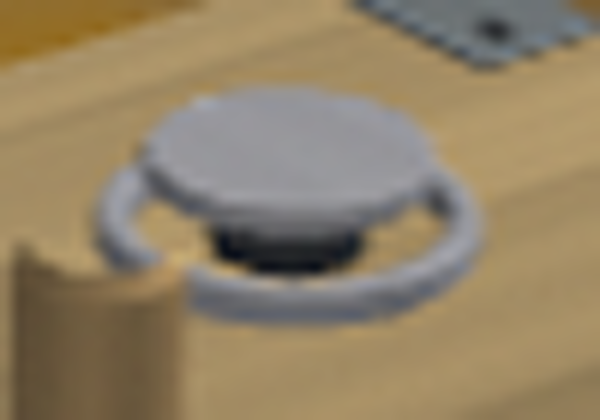

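View pics/t4p.png

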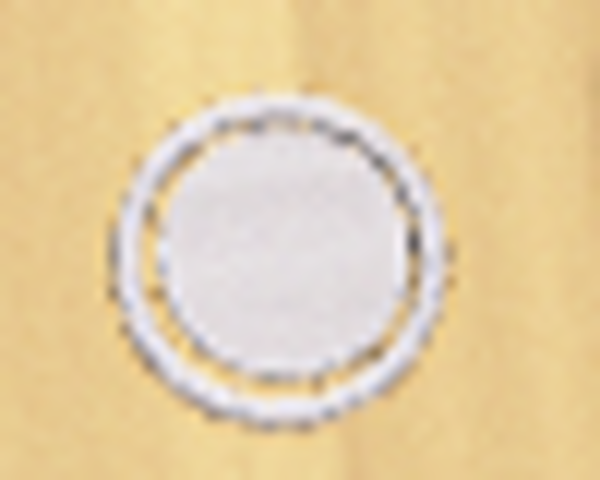

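```bash
python3 -m crank '-0.025 0.016 0 0; -0.05 0.033 0 0; -0.076 0.05 0 0; -0.076 0.05 0 0; -0.076 0.05 0.02 0; -0.076 0.05 0.04 0; -0.076 0.05 0.05 0; -0.076 0.05 0.05 0' 1 30; python3 -c "
from h import *
st(); print(delta([.5655,-.0465,.075],94.75))"
```

```text
time_s: 14.1
position: [0.5631, -0.0477, 0.0973]
eef_rot: [[-0.997, -0.083, -0.004], [-0.083, 0.997, -0.0], [0.004, 0.0, -1.0]]
wrist_force: [0.6, -0.2, 0.0]
width: 0.0007
t 14.1 pos [ 0.5631 -0.0477  0.0973] yaw 94.74 z [-0.004 -0.    -1.   ] F [ 0.6 -0.2  0. ] w 0.0007 q [-11.  35.  16. 107. -14.  40. 107.]
(array([-0.0026,  0.001 ,  0.0223]), np.float64(-0.0))
```

```bash
python3 -m crank '-0.002 0.001 0.01 0; -0.002 0.001 0.02 0; -0.002 0.001 0.024 0; -0.002 0.001 0.024 0; -0.002 0.001 0.024 0'; python3 -c "
from h import *
import pickle
st(); print(delta([.5657,-.0465,.058],94.75))
c=optics.camera('side'); pickle.dump(c,open('side12.pkl','wb')); save(c,'side12.png',(290,200,410,300),6);st()"
```

```text
time_s: 14.6
position: [0.5671, -0.0462, 0.0754]
eef_rot: [[-0.997, -0.083, 0.0], [-0.083, 0.997, -0.0], [-0.0, -0.0, -1.0]]
wrist_force: [0.4, -0.7, 0.2]
width: 0.0004
t 14.6 pos [ 0.5671 -0.0462  0.0754] yaw 94.77 z [ 0. -0. -1.] F [ 0.4 -0.7  0.2] w 0.0004 q [-11.  37.  15. 107. -14.  38. 107.]
(array([ 0.0014, -0.0002,  0.0174]), np.float64(0.0))
t 14.65 pos [ 0.5672 -0.0462  0.0755] yaw 94.77 z [ 0.001 -0.    -1.   ] F [-0.3  0.6  0. ] w 0.0005 q [-11.  37.  15. 107. -14.  38. 107.]
```

View pics/side12.png

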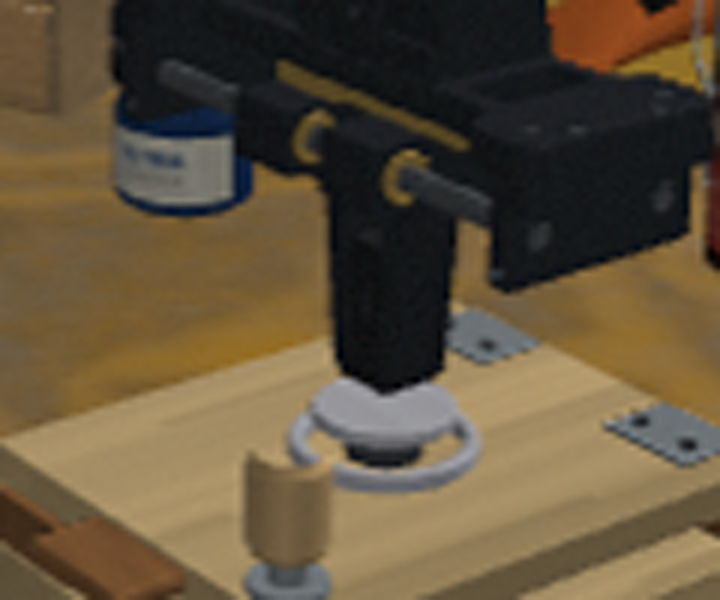

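```bash
python3 -m crank '0.0015 0 0.004 0; 0.0015 0 0.008 0; 0.0015 0 0.01 0; 0.0015 0 0.012 0; 0.0015 0 0.014 0; 0.0015 0 0.016 0; 0.0015 0 0.017 0; 0.0015 0 0.018 0; 0.0015 0 0.018 0; 0.0015 0 0.018 0'; python3 -c "
from h import *
st()"
```

```text
time_s: 15.65
position: [0.5656, -0.0463, 0.0584]
eef_rot: [[-0.997, -0.083, 0.0], [-0.083, 0.997, 0.0], [-0.0, 0.0, -1.0]]
wrist_force: [-4.4, 1.1, 13.8]
width: 0.0004
t 15.65 pos [ 0.5656 -0.0463  0.0584] yaw 94.76 z [ 0.  0. -1.] F [-4.4  1.1 13.8] w 0.0004 q [-10.  38.  14. 108. -15.  36. 108.]
```

```bash
python3 -m crank '0 0 0.001 0; 0 0 0.002 0; 0 0 0.0025 0; 0 0 0.0025 0; 0 0 0.0025 0; 0 0 0.0025 0'; python3 -c "
from h import *
import pickle
st()
c=optics.camera('side'); save(c,'side13.png',(270,190,490,390),3)
c=optics.camera('top'); save(c,'top13.png');st()"
```

```text
time_s: 16.25
position: [0.5658, -0.0463, 0.058]
eef_rot: [[-0.997, -0.083, 0.0], [-0.083, 0.997, 0.001], [-0.001, 0.001, -1.0]]
wrist_force: [-11.0, 1.3, 37.5]
width: 0.0004
t 16.25 pos [ 0.5658 -0.0463  0.058 ] yaw 94.74 z [ 0.     0.001 -1.   ] F [-11.    1.3  37.5] w 0.0004 q [-10.  38.  14. 108. -15.  36. 108.]
t 16.35 pos [ 0.5657 -0.0463  0.058 ] yaw 94.74 z [ 0.     0.001 -1.   ] F [-11.9   0.9  37.3] w 0.0004 q [-10.  38.  14. 108. -15.  36. 108.]
```

View pics/side13.png

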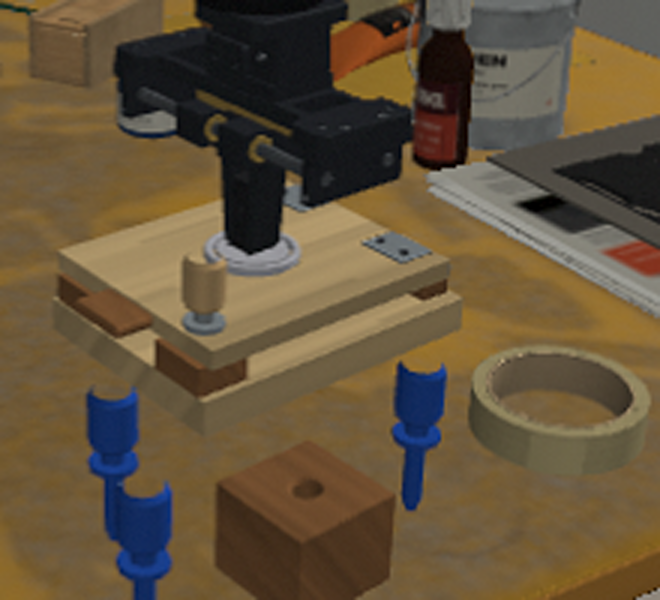

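View pics/top13.png

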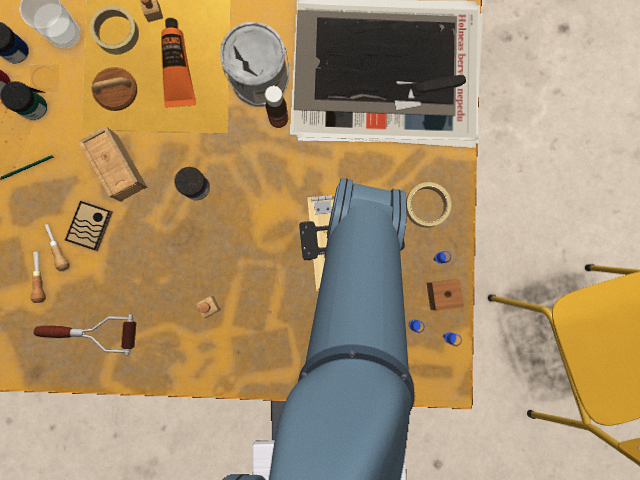

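The pad is flush (TCP z 0.058) at 37 N. I ease the push slightly and check it holds.

```bash
python3 -m crank '0 0 -0.0005 0; 0 0 -0.001 0; 0 0 -0.001 0; 0 0 -0.001 0; 0 0 -0.001 0; 0 0 -0.001 0'; python3 -c "
from h import *
st()"
```

```text
time_s: 16.95
position: [0.5657, -0.0463, 0.0581]
eef_rot: [[-0.997, -0.083, 0.0], [-0.083, 0.997, 0.001], [-0.0, 0.001, -1.0]]
wrist_force: [-8.5, 0.3, 28.2]
width: 0.0002
t 16.95 pos [ 0.5657 -0.0463  0.0581] yaw 94.75 z [ 0.     0.001 -1.   ] F [-8.5  0.3 28.2] w 0.0002 q [-10.  38.  14. 108. -15.  36. 108.]
```

```bash
python3 -c "
from h import *
print(ticket.hand_in()); st()"
```

```text
the job is handed in; nothing more can be done
None
the job is handed in; nothing more can be done
```

I handed the job in at about 17 s: the platen is shut, the register pin is in its hole, and the closed fingers are holding the pad down.

- **Platen:** I pushed the tab down until it met 35 N with the fingertips at 50 mm, which is the fully shut height.
- **Pin:** The natural-wood pin from the stand went into the corner hole without side force. Its collar met the platen at 5 N with the fingertips at 59.6 mm (59.8 mm expected). After release the side picture showed the collar sitting on the platen.
- **Pad:** The last reading was 58.1 mm with 28 N of push, against about 13 N needed to hold it fully down. The side picture shows it flush with the ring.
- **Other objects:** By eye, the stamp, ink jar, tape roll and blue look-alikes are where they were in the first top picture.
- **Disagreements:** The two cameras differed by about 1 px (1–2 mm) on positions. I allowed for this by comparing the pin tip with the hole in the same picture. No check failed.

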